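Loosen the bottle cap for the autoclave and peel a tray off the stack

TASK

Get the tall square bottle in the rack ready for the autoclave: first loosen its screw cap by about a quarter turn, anticlockwise seen from above, so that it can vent. Then fetch it a tray from the nested stack, where the trays grip one another at the corners: raise one corner of the top tray to free it while the opposite corner still sits on the stack, peel that one tray off, and leave the rest of the stack and everything else on the bench where they stand. Finish while holding the tray in the gripper, level and the right way up, close beside the bottle and with its underside higher than the cap, ready to be handed over; do not put it down or let go.

Things in the scene. Friction and masses are not known exactly. Their poses are not given: they have to be found in the camera images.
- stack: the five white trays that stay behind, one loose piece of 0.65 kg, 170 (its x) x 120 (its y), rim 118 high; origin under its centre on the bench. The top tray's shoulder sits on this rim all round, outer faces flush, so the seam between them is 118 above the bench. Only its weight holds it down, so a straight pull on all four corners at once tends to lift it along.
- tray: the top tray, white plastic, 170 (its x) x 120 (its y) x 46 high, 0.10 to 0.15 kg; origin under the centre of its floor, 90 above the bench as it sits; z up. The upper 18 of its wall is upright and 4 thick, outer faces at x = +-85 and y = +-60, corners chamfered by 12. Below, its body tapers into the next tray with 2 play all round.
- tray_corner0 (a point): top of the tray's rim at its corner (+79, +54, 46) in the tray's frame. To take the tray, pinch the upright rim wall near a corner, one finger inside and one outside, tips at most 15 below the rim: inside, at the foot of the rim wall, a shoulder juts 2 inwards
- tray_corner1 (a point): top of the tray's rim at its corner (-79, +54, 46). At each of the four corners, hidden below, a sprung tongue in the stack's rim grips over a bud on the tray: it takes hold when the tray has come up 2 there and lets go at 6 to 8, under a pull of about 2 to 4 N
- tray_corner2 (a point): top of the tray's rim at its corner (-79, -54, 46), diagonal to corner 0
- tray_corner3 (a point): top of the tray's rim at its corner (+79, -54, 46), diagonal to corner 1
- rack: white bottle rack fixed to the bench, 78 (its x) x 214 (its y) x 34 high, with three square glass bottles in a row along its y that cannot turn in it: the tall one (60 square, top of cap at 140) in the middle, a short one (46 square, top of cap at 86, cap diameter 35) 72 to each side; origin on the bench under the tall bottle's axis
- cap_top (a point): centre of the top of the tall bottle's cap, 140 above the bench; the ribbed cap is 50 in diameter and 26 high, on an upright axis; below it is the neck, diameter 38
- cap (a joint): turn of the tall bottle's cap in rad, growing as it is loosened (anticlockwise from above), 0 = tight, starts between 0 and 0.2, stop at 3.2; it stays where it is left, turns under about 0.12 N m and does not rise
- marker: black-capped white marker pen, 125 long, lying between the stack and the rack; origin under its middle
- timer: square white bench timer, 62 x 62 x 18, between the stack and the rack; origin under its centre
- dishes: pile of four clear culture dishes, diameter 90, height 62, at the back; origin under its centre
- beaker: glass beaker, diameter 72, height 95, at the back; origin under its centre
- burner: gas burner with a round foot of diameter 84, height 133, at the back; origin under its centre
- tubes: white rack of culture tubes, 70 x 200 x 117, at the back; origin under its centre
- tipbox: pipette tip box with clear lid, 85 x 122 x 75, at the back; origin under its centre
Mind the look-alikes: they are no part of the job. What is shaped like the rack but yellow is not meant.

How it is judged (in metres and radians):
On the way, in this order (a step that is already met when the one before it is completed fails the run):
1. the tall bottle's cap is loosened by about a quarter turn (1.2 to 2.5 rad) (value of joint cap between 1.2 and 2.5 rad), for 0.2 s.
2. one corner of the top tray, held in the fingers, is raised more than 10 mm off the stack while the opposite corner is within 4 mm of its seat (((z of tray_corner0 in the frame of stack above 0.146 m and z of tray_corner2 in the frame of stack below 0.14 m and horizontal distance between tray_corner2 and stack below 0.105 m and contact force between tray and the fingers above 1 N) or (z of tray_corner1 in the frame of stack above 0.146 m and z of tray_corner3 in the frame of stack below 0.14 m and horizontal distance between tray_corner3 and stack below 0.105 m and contact force between tray and the fingers above 1 N) or (z of tray_corner2 in the frame of stack above 0.146 m and z of tray_corner0 in the frame of stack below 0.14 m and horizontal distance between tray_corner0 and stack below 0.105 m and contact force between tray and the fingers above 1 N) or (z of tray_corner3 in the frame of stack above 0.146 m and z of tray_corner1 in the frame of stack below 0.14 m and horizontal distance between tray_corner1 and stack below 0.105 m and contact force between tray and the fingers above 1 N))), for 0.1 s.
3. the tray is off the stack: lifted more than 40 mm out of its seat (z of tray in the frame of stack above 0.13 m and contact force between tray and stack below 0.05 N), for 0.1 s.
At the end, for the whole second after the job is handed in: cap at 1.2 to 2.5 rad; fingers hold the tray at rest, within 0.2 rad of level, right way up, floor 142 to 350 mm above the bench, centre 100 to 270 mm from the bottle axis in plan, touching neither stack nor rack; the other five trays upright within 30 mm of where they stood (all of step 1 and contact force between tray and the fingers above 1 N and height (world z) of tray between 0.142 and 0.35 m and angle between tray's own z axis and vertical below 0.2 rad and horizontal distance between tray and cap_top between 0.1 and 0.27 m and contact force between tray and stack below 0.05 N and contact force between tray and rack below 0.05 N and linear speed of tray below 0.03 m/s and distance of stack from where it was at the start of the episode below 0.03 m and angle between stack's own z axis and vertical below 0.05 rad); the arm keeps its last pose, push and grip.
It fails at once if the rest of the stack is shifted by more than 30 mm or tipped (distance of stack from where it was at the start of the episode above 0.03 m or angle between stack's own z axis and vertical above 0.3 rad).
It fails at once if something else on the bench is shifted by more than 30 mm (distance of any of marker, timer, dishes, beaker, burner, tubes, tipbox from where it was at the start of the episode above 0.03 m).
It also fails if it takes over 54 s, if anything falls off the work surface, if the arm or the gripper's body presses on something with over 40 N, if the wrist force passes 120 N, or if a joint passes its speed limit or range.

ROBOT

A 7-joint arm with a two-finger parallel gripper is mounted at the origin on the work surface. World frame = base frame: x ahead of the robot, y to its left, z up, the work surface at z = 0. Lengths are in m, angles in degrees, forces in N, time in s.
With the tool pointing down it reaches from about 0.425 to 0.875 m from the base axis. Payload 4.7 kg.
Tool frame: the origin (TCP) lies on the centre line of the jaws, within the pads' length; the fingertips stand 14 mm ahead of it and the grasp point (between the pads) lies 5 mm behind it; z points along the fingers, y is the line along which they close (so a half turn about z gives the same grasp; the last joint's range is limited). The gripper opens to 87 mm and grips with 3 to 60 N. Pads are 19 mm wide; open, the fingers measure 117 mm over their backs; the gripper's body (75 mm by 190 mm) begins 51 mm behind the grasp point.
Start: joints at [-63.192, 18.392, -4.016, 83.108, 1.295, 78.541, -3.26], TCP at [0.285, 0.584, 0.237] pointing down, gripper open.
Joint ranges: [-163.93, 163.93], [-17.29, 119.83], [-79.2, 71.16], [3.27, 140.29], [-89.18, 269.18], [5.43, 117.66], [-154.24, 154.24]. Speed limits (degrees/s): [147.25, 147.25, 180, 180, 180, 180, 180].

INTERFACE

Orientations are given as [roll, pitch, yaw] about the fixed x, y, z axes, in that order (R = Rz(yaw) Ry(pitch) Rx(roll)).
In Python, from cell import env gives the robot as it stands.
- The arm moves only by the tool jog_arm, never from a script. Its argument "motion" is a list that holds one entry, the list of rows, each a list of 7 numbers: the shift along the tool's x, y, z in units of 0.1 m (1.0 is 0.1 m), then the turn, a rotation vector about the tool's x, y, z in units of 180 degrees (1.0 is 180 degrees), then the closure, from 0 (fully open) to 1 (shut). A call has 1 to 5 rows; each row is the pose to reach, as a shift and turn from the pose commanded when the call began, along the tool's axes at that moment, turning the shorter way round; what a row does not reach only later rows make up. A row lasts 1/10 s, in which the tool goes at most 50 mm and 8.59 degrees, less where a joint would pass 70% of its speed; a pose out of reach is approached as far as the arm can. A call with a number of a shift or a turn outside -1 to 1 is refused whole. A call with a gripper value outside its range is refused whole. The fingers move at their own pace and stop on an object; "grip_force" is the grip in N (left out, the last holds). Time passes only in rows, so rows that repeat a pose let the fingers close. It gives the time, the measured TCP pose, the force, the opening and the grip force at its end, in the units of the state.
- env.get_obs(): the state, without advancing time (a new reading comes with each control period).
- env.read_camera(name): name is "side" or "top" or "wrist"; returns (picture, depth): 480x640x3 uint8, red, green, blue; 480x640 float32, m along the optical axis (not along the pixel's ray), 0 where there is no reading.
- env.camera_info(name): a dict with "camera_matrix" (3x3 intrinsics, pixels), "origin" and "orientation" of the camera in the world; the wrist camera has in their place "mount" (4x4, takes a point from camera to tool coordinates, whose origin is the TCP and whose axes are the flange's). Camera axes: x right, y down, z forward; pixel columns grow to the right and rows downward; lengths in m; the calibration is good to about 2 mm. A picture is of the moment at which its call begins: read the wrist's pose just before it. camera_info takes no time and is no camera call.
- env.sign_off(): hands the job in; it is judged then, once.
The state is a dict: "time_s": time; "qpos": joint angles; "joint_velocities": joint speeds; "effort": joint torques, N m; "tool_pos": TCP position; "tool_rot": TCP orientation; "force": force on the tool from outside, world axes, zero at the start; "wrist_torque": the same for the moment, N m; "grip_width": finger opening in m; "grasp_force": force on a finger pad.
Only numpy, scipy, OpenCV 4.12 (cv2) and the standard library are available. Lean on these libraries where they do the work, as an engineer would, in place of code of your own. Each camera call takes 0.05 s, during which the arm holds its last target. There are 200 camera calls.

## Working session

There is one attempt and no reset: what is moved stays moved. The work goes in short steps, Python scripts to look and compute and a tool call to move; the robot and the scene stay as the last step left them, time stands still between calls to the robot, and variables do not carry over. Pictures are saved under pics/ and viewed, at most 10 in all, crops included, and the job is handed in when it is done.

Besides the shell and the picture viewer there is one more tool, called after ">>>" as name([rows], argument=value, ...), one row to a line, values as JSON. jog_arm: Moves the arm, as the interface text tells. Shifts and turns lie within -1 to 1; 1 stands for 0.1 m of shift or 180 degrees of turn. Its arguments: {"type":"object","properties":{"motion":{"type":"array","items":{"type":"array","items":{"type":"array","items":{"type":"number"}}}},"grip_force":{"type":"number"}},"required":["motion"]}

```bash
ls; mkdir -p pics
python3 - <<'E'
from cell import env
import cv2,numpy as np
for n in ("top","side"):
    p,d=env.read_camera(n); cv2.imwrite(f"pics/{n}0.png",p[:,:,::-1]); np.savez(f"pics/{n}0.npz",p=p,d=d)
    print(n,env.camera_info(n))
print(env.camera_info("wrist")); print(env.get_obs())
E
```

```text
pics
top {'camera_matrix': array([[512.22279313,   0.        , 311.33648463],
       [  0.        , 512.22279313, 237.08456705],
       [  0.        ,   0.        ,   1.        ]]), 'origin': array([ 0.40120798, -0.01689396,  1.00656472]), 'orientation': array([-1.70067922e+02,  4.05858028e-03, -8.87752085e+01])}
side {'camera_matrix': array([[441.66738063,   0.        , 324.56871507],
       [  0.        , 441.66738063, 240.80828634],
       [  0.        ,   0.        ,   1.        ]]), 'origin': array([0.18153925, 0.39142394, 0.64469839]), 'orientation': array([-134.63485039,   -1.19808025, -137.22778001])}
{'camera_matrix': array([[394.08523263,   0.        , 321.45652722],
       [  0.        , 394.08523263, 242.53848172],
       [  0.        ,   0.        ,   1.        ]]), 'mount': array([[ 4.25233270e-04, -9.55524986e-01, -2.94909850e-01,
         8.21146893e-02],
       [ 9.99999852e-01,  5.06704611e-04, -1.99843137e-04,
        -3.09170572e-04],
       [ 3.40387291e-04, -2.94909721e-01,  9.55525060e-01,
        -1.47634630e-01],
       [ 0.00000000e+00,  0.00000000e+00,  0.00000000e+00,
         1.00000000e+00]])}
{'time_s': 0.1, 'qpos': array([-63.19110341,  18.43581835,  -4.01475995,  83.16946882,
         1.29463624,  78.54118692,  -3.25757124]), 'joint_velocities': array([-0.03980395, -0.1130777 , -0.0263426 , -0.08099634, -0.01211527,
        0.06244894,  0.12013117]), 'effort': array([-3.92668971e-04, -4.92568231e+01, -4.05879216e-01, -3.13404679e+01,
       -6.41278666e-02,  3.94790818e-02,  5.83521114e-05]), 'tool_pos': array([0.28478791, 0.58375011, 0.23554572]), 'tool_rot': array([-1.79898737e+02,  5.43138856e-03,  1.54002361e+02]), 'force': array([-0.27088217, -0.01519502,  0.60903584]), 'wrist_torque': array([ 0.02527484, -0.0154089 ,  0.03307725]), 'grasp_force': 0.0, 'grip_width': 0.08703265009634427}
```

View pics/top0.png

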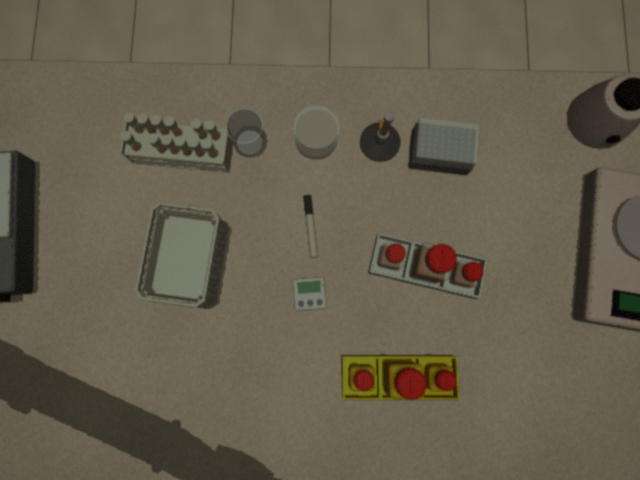

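View pics/side0.png

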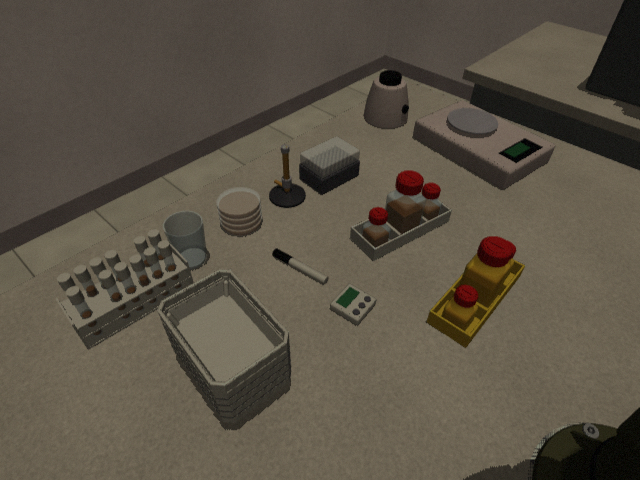

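The top view has two candidates for the tall red cap: (441,258) in the white rack and (410,383) in the yellow one. The white-rack one fits, because the yellow rack is excluded by the task. The tray stack is at (179,255). Next I'll measure both and make a confirming crop.

```bash
cat > h.py <<'E'
import numpy as np,cv2
from scipy.spatial.transform import Rotation as R
from cell import env
def cam(n,obs=None):
    i=env.camera_info(n);K=i["camera_matrix"]
    if n=="wrist":
        T=np.eye(4);T[:3,:3]=R.from_euler('xyz',obs["tool_rot"],degrees=True).as_matrix();T[:3,3]=obs["tool_pos"]
        T=T@i["mount"];return K,T[:3,:3],T[:3,3]
    return K,R.from_euler('xyz',i["orientation"],degrees=True).as_matrix(),i["origin"]
def onplane(c,uv,z):
    K,r,o=c;uv=np.atleast_2d(uv).astype(float)
    d=(np.c_[uv,np.ones(len(uv))]@np.linalg.inv(K).T)@r.T
    return o+d*((z-o[2])/d[:,2])[:,None]
def cloud(c,d):
    K,r,o=c;v,u=np.indices(d.shape)
    p=np.stack([(u-K[0,2])/K[0,0]*d,(v-K[1,2])/K[1,1]*d,d],-1)
    return p@r.T+o
def proj(c,P):
    K,r,o=c;q=(np.atleast_2d(P)-o)@r@K.T;return q[:,:2]/q[:,2:]
E
python3 - <<'E'
from h import *
out=[]
for n in("top","side"):
    z=np.load(f"pics/{n}0.npz");p,d=z["p"],z["d"];c=cam(n);W=cloud(c,d);ok=d>0
    hsv=cv2.cvtColor(p,cv2.COLOR_RGB2HSV)
    red=((hsv[...,0]<8)|(hsv[...,0]>172))&(hsv[...,1]>150)&(hsv[...,2]>60)&ok
    for nm,m in(("cap",red&(abs(W[...,2]-.14)<.006)),):
        k,l,s,_=cv2.connectedComponentsWithStats(m.astype(np.uint8))
        for i in range(1,k):
            if s[i,4]>60:
                cs,_=cv2.findContours((l==i).astype(np.uint8),0,cv2.CHAIN_APPROX_NONE)
                (x,y),r=cv2.minEnclosingCircle(max(cs,key=len))
                print(n,nm,(x,y),"z",np.median(W[l==i][:,2]),onplane(c,(x,y),.14).round(4),W[l==i].mean(0).round(4))
    low=(W[...,2]>.127)&(W[...,2]<.145)&ok&(W[...,1]>.1)&(W[...,0]<.62)&(W[...,0]>.2)&(W[...,1]<.45)
    k,l,s,_=cv2.connectedComponentsWithStats(low.astype(np.uint8));
    i=1+np.argmax(s[1:,4]);P=W[l==i]
    rc=cv2.minAreaRect(P[:,:2].astype(np.float32));print(n,"rim",rc,cv2.boxPoints(rc).round(4).tolist(),len(P),np.percentile(P[:,2],[5,50,95]), s[i])
    # low obstacle heights: bounding of things
p=np.load("pics/top0.npz")["p"]
a=cv2.resize(p[190:310,360:500],(700,600));cv2.imwrite("pics/crop.png",a[:,:,::-1])
c=cam("top")
for nm,uv,z in(("rackcorners",[(376,237),(485,255),(478,296),(370,275)],.034),("smallcaps",[(395,253),(472,271)],.086),("timer",[(310,294)],.018),("marker",[(308,197),(314,256)],.01)):
    print(nm,onplane(c,uv,z).round(3).tolist())
E
```

```text
top cap (441.5, 258.5) z 0.13942351009081821 [[ 0.5206 -0.2363  0.14  ]] [ 0.5215 -0.2365  0.1394]
top cap (410.3943786621094, 383.4700622558594) z 0.13968725445571628 [[ 0.3134 -0.1808  0.14  ]] [ 0.3131 -0.1812  0.1395]
top rim ((0.5201088190078735, 0.21618446707725525), (0.12236087024211884, 0.17162004113197327), 83.40448760986328) [[0.4277999997138977, 0.16529999673366547], [0.5982999801635742, 0.14560000598430634], [0.6123999953269958, 0.2671000063419342], [0.44190001487731934, 0.28679999709129333]] 1134 [0.12865746 0.13491791 0.13778339] [ 135  203   85  105 1134]
side cap (410.0, 178.5) z 0.13929840016916029 [[ 0.5186 -0.2289  0.14  ]] [ 0.5199 -0.2306  0.139 ]
side cap (496.5, 246.5) z 0.13971119346289074 [[ 0.311  -0.1754  0.14  ]] [ 0.3108 -0.1754  0.1394]
side rim ((0.5203884840011597, 0.2191402167081833), (0.12159395962953568, 0.17255377769470215), 83.3499526977539) [[0.427700012922287, 0.16869999468326569], [0.5989999771118164, 0.14880000054836273], [0.613099992275238, 0.2694999873638153], [0.4417000114917755, 0.28949999809265137]] 1860 [0.1280883  0.13499809 0.13699152] [ 157  269  132  120 1860]
rackcorners [[0.574, -0.138, 0.034], [0.544, -0.347, 0.034], [0.465, -0.33, 0.034], [0.501, -0.126, 0.034]]
smallcaps [[0.536, -0.166, 0.086], [0.506, -0.304, 0.086]]
timer [[0.463, -0.013, 0.018]]
marker [[0.657, -0.005, 0.01], [0.538, -0.019, 0.01]]
```

View pics/crop.png

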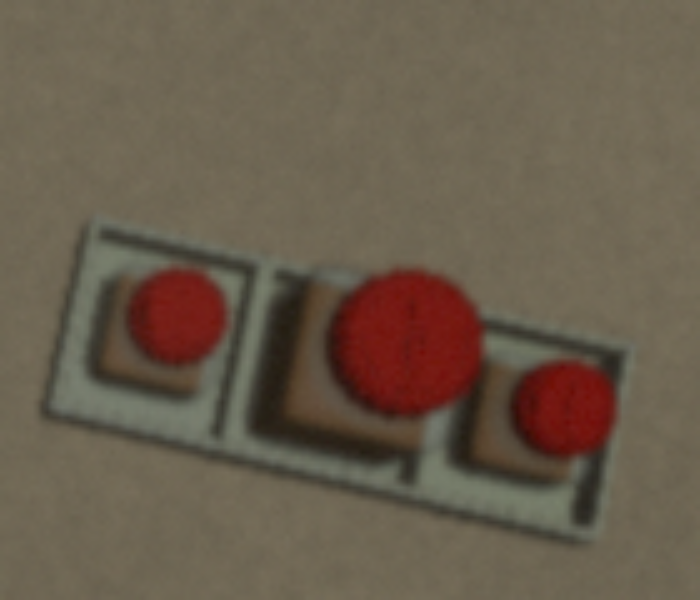

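The crop confirms it: the tall cap at crop (407,342), full image (441,258), sits in the white rack between the two short bottles. Next I'll plan the move above it.

```bash
cat >> h.py <<'E'
import json,os,sys
def setcmd(p,rpy): json.dump([list(map(float,p)),list(map(float,rpy))],open("cmd.json","w"))
def plan(wps,rows=3,n=None):
    """wps: list of (pos,rpy). prints one row per call, tracks commanded pose after rounding"""
    p,e=json.load(open("cmd.json"));p=np.array(p);r=R.from_euler('xyz',e,degrees=True)
    for q,f in wps:
        t=R.from_euler('xyz',f,degrees=True);q=np.array(q)
        v0=r.inv().apply(q-p)/.1;w0=(r.inv()*t).as_rotvec()/np.pi
        v=v0.round(3);w=w0.round(4);dm=np.linalg.norm(v)*100;da=np.linalg.norm(w)*180
        print([float(x) for x in np.r_[v,w]],"rows>=",int(np.ceil(max(dm/50,da/8.59)-1e-6)),"!!" if abs(v).max()>1 else "")
        p=p+r.apply(v*.1);r=r*R.from_rotvec(w*np.pi)
    setcmd(p,r.as_euler('xyz',degrees=True))
def lin(p0,e0,p1,e1,n):
    p0,p1,e0,e1=map(np.array,(p0,p1,e0,e1));return [(p0+(p1-p0)*k/n,e0+(e1-e0)*k/n) for k in range(1,n+1)]
E
python3 - <<'E'
from h import *
setcmd([.285,.584,.237],[180,0,154])
plan(lin([.285,.584,.237],[180,0,154],[.521,-.235,.23],[180,0,20],9))
E
```

```text
[-0.635, -0.703, 0.008, -0.0, -0.0, 0.0827] rows>= 2 
[-0.793, -0.516, 0.008, -0.0, -0.0, 0.0827] rows>= 2 
[-0.9, -0.295, 0.007, -0.0, -0.0, 0.0827] rows>= 2 
[-0.946, -0.054, 0.008, -0.0, -0.0, 0.0828] rows>= 2 
[-0.928, 0.191, 0.008, -0.0, -0.0, 0.0827] rows>= 2 
[-0.847, 0.423, 0.008, -0.0, -0.0, 0.0827] rows>= 2 
[-0.71, 0.626, 0.007, -0.0, -0.0, 0.0827] rows>= 2 
[-0.526, 0.788, 0.008, -0.0, -0.0, 0.0827] rows>= 2 
[-0.305, 0.896, 0.008, -0.0, -0.0, 0.0827] rows>= 2
```

>>> jog_arm([
  [[-0.3,-0.35,0.004,0,0,0.041,0],[-0.635,-0.703,0.008,0,0,0.0827,0],[-0.635,-0.703,0.008,0,0,0.0827,0]],
])

```text
time_s: 0.4
tool_pos: [0.3155, 0.4861, 0.235]
tool_rot: [-179.8, 0.3, 138.5]
force: [0.9, -0.1, 0.7]
grip_width: 0.0874
grasp_force: 0.0
```

>>> jog_arm([
  [[-0.4,-0.26,0.004,0,0,0.041,0],[-0.793,-0.516,0.008,0,0,0.0827,0],[-0.793,-0.516,0.008,0,0,0.0827,0]],
])

```text
time_s: 0.7
tool_pos: [0.3409, 0.396, 0.2348]
tool_rot: [-180.0, 0.2, 123.6]
force: [0.8, 0.6, -0.2]
grip_width: 0.087
grasp_force: 0.0
```

>>> jog_arm([
  [[-0.45,-0.15,0.004,0,0,0.041,0],[-0.9,-0.295,0.007,0,0,0.0827,0],[-0.9,-0.295,0.007,0,0,0.0827,0]],
])

```text
time_s: 1.0
tool_pos: [0.3664, 0.3055, 0.2343]
tool_rot: [180.0, 0.1, 108.8]
force: [-0.6, 0.2, 0.1]
grip_width: 0.0871
grasp_force: 0.0
```

>>> jog_arm([
  [[-0.47,-0.03,0.004,0,0,0.041,0],[-0.946,-0.054,0.008,0,0,0.0828,0],[-0.946,-0.054,0.008,0,0,0.0828,0]],
])

```text
time_s: 1.3
tool_pos: [0.3921, 0.2147, 0.2337]
tool_rot: [180.0, 0.1, 93.9]
force: [0.1, 0.0, 0.1]
grip_width: 0.0868
grasp_force: 0.0
```

>>> jog_arm([
  [[-0.46,0.09,0.004,0,0,0.041,0],[-0.928,0.191,0.008,0,0,0.0827,0],[-0.928,0.191,0.008,0,0,0.0827,0]],
])

```text
time_s: 1.6
tool_pos: [0.418, 0.1239, 0.233]
tool_rot: [179.9, 0.1, 79.0]
force: [0.2, 0.3, -0.1]
grip_width: 0.087
grasp_force: 0.0
```

>>> jog_arm([
  [[-0.42,0.21,0.004,0,0,0.041,0],[-0.847,0.423,0.008,0,0,0.0827,0],[-0.847,0.423,0.008,0,0,0.0827,0]],
])

```text
time_s: 1.9
tool_pos: [0.4439, 0.0329, 0.2323]
tool_rot: [179.9, 0.1, 64.1]
force: [-0.2, 0.6, -0.1]
grip_width: 0.087
grasp_force: 0.0
```

>>> jog_arm([
  [[-0.36,0.31,0.004,0,0,0.041,0],[-0.71,0.626,0.007,0,0,0.0827,0],[-0.71,0.626,0.007,0,0,0.0827,0]],
])

```text
time_s: 2.2
tool_pos: [0.4698, -0.0581, 0.2316]
tool_rot: [179.8, 0.1, 49.3]
force: [-0.6, -0.6, 0.9]
grip_width: 0.0873
grasp_force: 0.0
```

>>> jog_arm([
  [[-0.26,0.39,0.004,0,0,0.041,0],[-0.526,0.788,0.008,0,0,0.0827,0],[-0.526,0.788,0.008,0,0,0.0827,0]],
])

```text
time_s: 2.5
tool_pos: [0.4956, -0.1492, 0.2306]
tool_rot: [179.8, 0.1, 34.5]
force: [0.2, -0.2, -0.0]
grip_width: 0.0869
grasp_force: 0.0
```

>>> jog_arm([
  [[-0.15,0.45,0.004,0,0,0.041,0],[-0.305,0.896,0.008,0,0,0.0827,0],[-0.305,0.896,0.008,0,0,0.0827,0],[-0.305,0.896,0.008,0,0,0.0827,0]],
])

```text
time_s: 2.9
tool_pos: [0.5214, -0.234, 0.2288]
tool_rot: [-180.0, 0.1, 20.1]
force: [0.2, 0.1, 1.0]
grip_width: 0.0867
grasp_force: 0.0
```

Run:
```python
from h import *
o=env.get_obs();p,d=env.read_camera("wrist");c=cam("wrist",o);W=cloud(c,d)
cv2.imwrite("pics/w1.png",p[:,:,::-1])
hsv=cv2.cvtColor(p,cv2.COLOR_RGB2HSV)
m=((hsv[...,0]<8)|(hsv[...,0]>172))&(hsv[...,1]>130)&(abs(W[...,2]-.14)<.008)&(d>0)
k,l,s,_=cv2.connectedComponentsWithStats(m.astype(np.uint8))
for i in range(1,k):
    if s[i,4]>200:
        cs,_=cv2.findContours((l==i).astype(np.uint8),0,cv2.CHAIN_APPROX_NONE);b=max(cs,key=len)[:,0]
        X=onplane(c,b,.14)[:,:2].astype(np.float32)
        print(s[i],cv2.minEnclosingCircle(X),np.median(W[l==i][:,2]))
print(o["qpos"],o["tool_pos"],o["tool_rot"],o["time_s"])
```

```text
[ 289  211   80   76 4592] ((0.5252313017845154, -0.23676393926143646), 0.025615276768803596) 0.13973907912024436
[-16.22030295  10.73350348  42.88002047  96.54160706  -7.4713463
  75.75712385 -41.85894048] [ 0.52143617 -0.23396163  0.22876968] [-1.79963431e+02  9.06773962e-02  2.01258942e+01] 2.9
```

Run:
```python
from h import *
plan([([.524,-.2365,.131],[180,0,20])])
```

```text
[0.023, 0.025, 0.99, -0.0, -0.0, 0.0] rows>= 2
```

>>> jog_arm([
  [[0.023,0.025,0.3,0,0,0,0],[0.023,0.025,0.6,0,0,0,0],[0.023,0.025,0.85,0,0,0,0],[0.023,0.025,0.99,0,0,0,0],[0.023,0.025,0.99,0,0,0,0]],
])

```text
time_s: 3.45
tool_pos: [0.5232, -0.2337, 0.1288]
tool_rot: [-179.8, 0.1, 20.2]
force: [-0.1, 0.3, 0.2]
grip_width: 0.0872
grasp_force: 0.0
```

>>> jog_arm([
  [[0,0,0,0,0,0,1],[0,0,0,0,0,0,1],[0,0,0,0,0,0,1],[0,0,0,0,0,0,1],[0,0,0,0,0,0,1]],
], grip_force=25)

```text
time_s: 3.95
tool_pos: [0.5243, -0.2364, 0.131]
tool_rot: [180.0, -0.0, 20.0]
force: [-0.1, 0.3, 1.1]
grip_width: 0.0552
grasp_force: 0.0
```

>>> jog_arm([
  [[0,0,0,0,0,0,1],[0,0,0,0,0,0,1],[0,0,0,0,0,0,1]],
])

```text
time_s: 4.25
tool_pos: [0.5245, -0.2374, 0.131]
tool_rot: [179.9, -0.1, 20.0]
force: [1.5, -4.8, 0.1]
grip_width: 0.0493
grasp_force: 25.0
```

>>> jog_arm([
  [[0,0,0,0,0,-0.04,1],[0,0,0,0,0,-0.08,1],[0,0,0,0,0,-0.12,1],[0,0,0,0,0,-0.16,1],[0,0,0,0,0,-0.16,1]],
])

```text
time_s: 4.75
tool_pos: [0.5244, -0.2373, 0.131]
tool_rot: [179.9, -0.0, 48.8]
force: [2.6, -4.6, 0.2]
grip_width: 0.0493
grasp_force: 25.0
```

>>> jog_arm([
  [[0,0,0,0,0,-0.045,1],[0,0,0,0,0,-0.09,1],[0,0,0,0,0,-0.135,1],[0,0,0,0,0,-0.18,1],[0,0,0,0,0,-0.18,1]],
])

```text
time_s: 5.25
tool_pos: [0.5243, -0.2372, 0.131]
tool_rot: [179.9, 0.1, 81.1]
force: [2.5, -4.1, 0.8]
grip_width: 0.0491
grasp_force: 25.0
```

>>> jog_arm([
  [[0,0,0,0,0,-0.045,1],[0,0,0,0,0,-0.09,1],[0,0,0,0,0,-0.135,1],[0,0,0,0,0,-0.18,1],[0,0,0,0,0,-0.18,1]],
])

```text
time_s: 5.75
tool_pos: [0.5241, -0.2372, 0.131]
tool_rot: [180.0, 0.1, 113.3]
force: [1.1, -4.1, 1.7]
grip_width: 0.0495
grasp_force: 25.0
```

>>> jog_arm([
  [[0,0,0,0,0,0,1],[0,0,0,0,0,0,1],[0,0,0,0,0,0,1]],
])

```text
time_s: 6.05
tool_pos: [0.5241, -0.2372, 0.1309]
tool_rot: [-180.0, 0.1, 113.2]
force: [1.7, -4.4, 2.8]
grip_width: 0.0494
grasp_force: 25.0
```

>>> jog_arm([
  [[0,0,0,0,0,0,0],[0,0,0,0,0,0,0],[0,0,0,0,0,0,0],[0,0,0,0,0,0,0],[0,0,0,0,0,0,0]],
])

```text
time_s: 6.55
tool_pos: [0.5238, -0.2357, 0.1303]
tool_rot: [-180.0, -0.1, 113.6]
force: [-0.2, -0.1, -0.5]
grip_width: 0.0812
grasp_force: 0.0
```

>>> jog_arm([
  [[0,0,-0.2,0,0,0,0],[0,0,-0.5,0,0,0,0],[0,0,-1,0,0,0,0],[0,0,-1,0,0,0,0]],
])

```text
time_s: 6.95
tool_pos: [0.5272, -0.2379, 0.2375]
tool_rot: [179.5, 0.4, 113.6]
force: [1.1, -0.4, 0.9]
grip_width: 0.0869
grasp_force: 0.0
```

Run:
```python
from h import *
o=env.get_obs();p,d=env.read_camera("wrist")
cv2.imwrite("pics/w2.png",p[:,:,::-1])
a=cv2.imread("pics/w1.png");cv2.imwrite("pics/w12.png",np.hstack([a[130:400,200:500],p[130:400,200:500,::-1]]))
print(o["qpos"].round(1),o["tool_pos"],o["tool_rot"],o["time_s"])
```

```text
[-3.9  9.5 28.9 95.2 -4.8 75.9 49.3] [ 0.52724078 -0.23787057  0.23747415] [179.47935497   0.40601777 113.56377398] 6.95
```

View pics/w12.png

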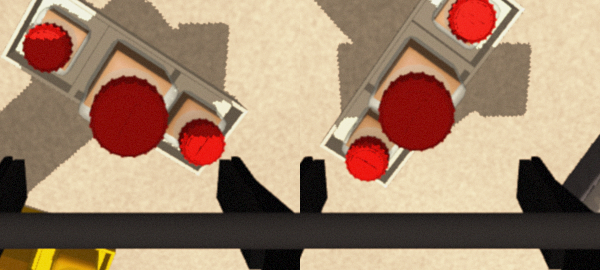

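Run:
```python
from h import *
o=env.get_obs();print(o["tool_pos"])
a=[]
for n in("w1","w2"):
    i=cv2.imread(f"pics/{n}.png")[200:300,270:400];r=i[...,2]*1.0
    a.append(cv2.resize(np.clip((r-40)/(160-40)*255,0,255).astype(np.uint8),(390,300),interpolation=2))
cv2.imwrite("pics/caps.png",np.hstack(a))
setcmd([.524,-.2365,.231],[180,0,113.6])
plan(lin([.524,-.2365,.231],[180,0,113.6],[.52,.185,.26],[180,0,83.4],5))
```

```text
[ 0.52595409 -0.23720008  0.23435748]
[0.776, 0.33, -0.058, 0.0, -0.0, 0.0336] rows>= 2 
[0.806, 0.247, -0.058, -0.0, -0.0, 0.0335] rows>= 2 
[0.827, 0.16, -0.058, -0.0, -0.0, 0.0336] rows>= 2 
[0.84, 0.073, -0.058, -0.0, -0.0, 0.0335] rows>= 2 
[0.843, -0.016, -0.058, -0.0, -0.0, 0.0336] rows>= 2
```

View pics/caps.png

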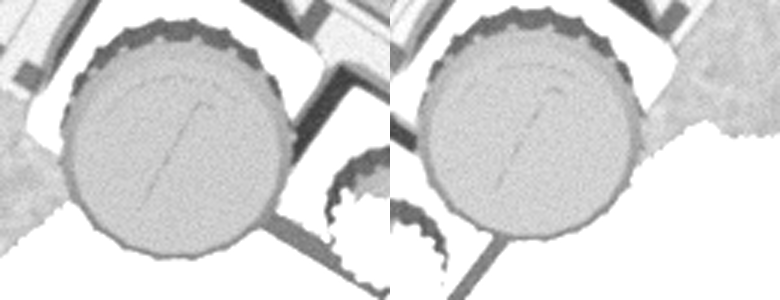

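The mark on the cap keeps the same angle in the tool frame before and after, from (205,105) to (140,210) in both halves, while the rack appears turned. So the cap turned the full 93° with the tool. Next is the stack.

>>> jog_arm([
  [[0.39,0.165,-0.03,0,0,0.017,0],[0.776,0.33,-0.058,0,0,0.0336,0],[0.776,0.33,-0.058,0,0,0.0336,0]],
])

```text
time_s: 7.3
tool_pos: [0.5236, -0.1443, 0.2352]
tool_rot: [180.0, -0.3, 108.0]
force: [1.2, 0.5, -0.1]
grip_width: 0.0868
grasp_force: 0.0
```

>>> jog_arm([
  [[0.4,0.12,-0.03,0,0,0.017,0],[0.806,0.247,-0.058,0,0,0.0335,0],[0.806,0.247,-0.058,0,0,0.0335,0]],
])

```text
time_s: 7.6
tool_pos: [0.5223, -0.0603, 0.2411]
tool_rot: [-180.0, -0.2, 102.1]
force: [0.2, 1.2, 0.2]
grip_width: 0.087
grasp_force: 0.0
```

>>> jog_arm([
  [[0.41,0.08,-0.03,0,0,0.017,0],[0.827,0.16,-0.058,0,0,0.0336,0],[0.827,0.16,-0.058,0,0,0.0336,0]],
])

```text
time_s: 7.9
tool_pos: [0.5209, 0.0236, 0.247]
tool_rot: [-179.9, -0.2, 96.0]
force: [-0.5, -0.0, -0.1]
grip_width: 0.0868
grasp_force: 0.0
```

>>> jog_arm([
  [[0.42,0.035,-0.03,0,0,0.017,0],[0.84,0.073,-0.058,0,0,0.0335,0],[0.84,0.073,-0.058,0,0,0.0335,0]],
])

```text
time_s: 8.2
tool_pos: [0.5198, 0.1075, 0.2528]
tool_rot: [-179.9, -0.2, 90.0]
force: [0.0, -0.1, -0.8]
grip_width: 0.0869
grasp_force: 0.0
```

>>> jog_arm([
  [[0.42,-0.01,-0.03,0,0,0.017,0],[0.843,-0.016,-0.058,0,0,0.0336,0],[0.843,-0.016,-0.058,0,0,0.0336,0],[0.843,-0.016,-0.058,0,0,0.0336,0],[0.843,-0.016,-0.058,0,0,0.0336,0]],
])

```text
time_s: 8.7
tool_pos: [0.5202, 0.1831, 0.2588]
tool_rot: [-180.0, 0.1, 83.3]
force: [-0.6, 0.4, -0.0]
grip_width: 0.0873
grasp_force: 0.0
```

>>> jog_arm([
  [[0,0,0,0,0,0,0],[0,0,0,0,0,0,0]],
])

```text
time_s: 8.9
tool_pos: [0.5203, 0.1837, 0.2595]
tool_rot: [180.0, 0.0, 83.3]
force: [0.1, 0.6, -0.2]
grip_width: 0.0868
grasp_force: 0.0
```

Run:
```python
from h import *
o=env.get_obs();p,d=env.read_camera("wrist");c=cam("wrist",o);W=cloud(c,d)
cv2.imwrite("pics/w3.png",p[:,:,::-1]);np.savez("pics/w3.npz",d=d,p=p)
m=(abs(W[...,2]-.136)<.004)&(d>0)
k,l,s,_=cv2.connectedComponentsWithStats(m.astype(np.uint8))
for i in range(1,k):
    if s[i,4]>300:
        P=W[l==i];X=P[:,:2].astype(np.float32);print(s[i],cv2.minAreaRect(X),np.median(P[:,2]),cv2.boxPoints(cv2.minAreaRect(X)).round(4).tolist())
print(o["qpos"].round(1),o["tool_pos"],o["tool_rot"],o["time_s"])
```

```text
[ 189  101  258  174 6370] ((0.5210176706314087, 0.21681062877178192), (0.12166642397642136, 0.17147588729858398), 83.43070983886719) 0.135475161326468 [[0.42890000343322754, 0.16619999706745148], [0.5992000102996826, 0.14659999310970306], [0.6132000088691711, 0.26739999651908875], [0.44279998540878296, 0.2870999872684479]]
[-31.2   5.7   9.7  95.7  -1.   78.7 -28.1] [0.52027236 0.1836924  0.25952265] [1.79996627e+02 8.75518137e-03 8.32875525e+01] 8.9
```

View pics/w3.png

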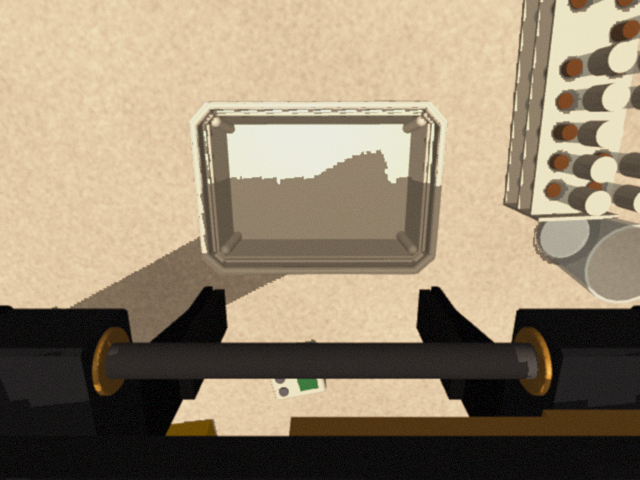

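The wrist view shows the tray rim as a rectangle spanning pixels (190–445, 100–273), with small posts in its inner corners, e.g. (407,243). The tubes stand off to the right. I'll check the post height, then plan a pinch on the near long wall close to the +x/−y corner.

Run:
```python
from h import *
setcmd([.520,.1845,.2600],[180,0,83.4])
d=np.load("pics/w3.npz")["d"]
c0=np.array([.5210,.2168]);th=np.deg2rad(-6.57);Rt=np.array([[np.cos(th),-np.sin(th)],[np.sin(th),np.cos(th)]])
o=dict(tool_rot=[179.9966,.0088,83.2876],tool_pos=[.52027,.18369,.25952])
W=cloud(cam("wrist",o),d);q=(W[...,:2]-c0)@Rt
for x in range(38,90,6):
    print(x,[int(1000*np.max(W[...,2][(abs(q[...,0]*1e3-x)<2)&(abs(q[...,1]*1e3-y)<2)&(d>0)],initial=0)) for y in range(-60,-30,4)])
c=c0+Rt@[.058,-.058];print(c)
yaw=173.43
plan([([.52,.165,.25],[180,0,113.4]),([.54,.155,.235],[180,0,143.4]),([c[0],c[1],.185],[180,0,yaw]),([c[0],c[1],.1375],[180,0,yaw])])
```

```text
38 [136, 136, 119, 112, 95, 93, 94, 93]
44 [136, 137, 121, 112, 294, 294, 294, 271]
50 [136, 138, 120, 111, 302, 307, 312, 316]
56 [136, 136, 120, 110, 95, 93, 93, 93]
62 [136, 136, 120, 111, 96, 93, 92, 93]
68 [136, 136, 120, 115, 114, 106, 93, 94]
74 [136, 136, 137, 134, 117, 115, 114, 114]
80 [0, 135, 136, 136, 136, 136, 137, 136]
86 [0, 0, 0, 136, 135, 136, 135, 136]
[0.57198292 0.15254471]
[-0.194, 0.022, 0.1, 0.0, 0.0, -0.1667] rows>= 4 
[-0.171, 0.144, 0.15, -0.0, 0.0, -0.1666] rows>= 4 
[-0.272, 0.171, 0.5, -0.0, 0.0, -0.1669] rows>= 4 
[0.0, 0.0, 0.475, -0.0, 0.0, 0.0] rows>= 1
```

>>> jog_arm([
  [[-0.05,0.005,0.03,0,0,-0.042,0],[-0.1,0.01,0.05,0,0,-0.084,0],[-0.15,0.015,0.08,0,0,-0.126,0],[-0.194,0.022,0.1,0,0,-0.1667,0],[-0.194,0.022,0.1,0,0,-0.1667,0]],
])

```text
time_s: 9.45
tool_pos: [0.52, 0.1643, 0.2494]
tool_rot: [-180.0, 0.0, 113.3]
force: [-0.0, 0.1, -0.4]
grip_width: 0.0871
grasp_force: 0.0
```

>>> jog_arm([
  [[-0.04,0.035,0.04,0,0,-0.042,0],[-0.08,0.07,0.08,0,0,-0.084,0],[-0.12,0.11,0.12,0,0,-0.126,0],[-0.171,0.144,0.15,0,0,-0.1666,0],[-0.171,0.144,0.15,0,0,-0.1666,0]],
])

```text
time_s: 9.95
tool_pos: [0.5403, 0.155, 0.2342]
tool_rot: [-180.0, -0.0, 143.2]
force: [-0.7, 0.1, 0.5]
grip_width: 0.0869
grasp_force: 0.0
```

>>> jog_arm([
  [[-0.07,0.04,0.12,0,0,-0.042,0.4],[-0.14,0.08,0.25,0,0,-0.084,0.4],[-0.2,0.12,0.37,0,0,-0.126,0.4],[-0.272,0.171,0.5,0,0,-0.1669,0.4],[-0.272,0.171,0.5,0,0,-0.1669,0.4]],
])

```text
time_s: 10.45
tool_pos: [0.5714, 0.1529, 0.1828]
tool_rot: [-179.9, -0.2, 173.2]
force: [-1.1, -0.0, -0.3]
grip_width: 0.0562
grasp_force: 0.0
```

>>> jog_arm([
  [[0,0,0,0,0,0,0.4],[0,0,0,0,0,0,0.4]],
])

```text
time_s: 10.65
tool_pos: [0.5721, 0.1536, 0.1856]
tool_rot: [180.0, 0.1, 173.2]
force: [-0.3, 0.3, -0.1]
grip_width: 0.0527
grasp_force: 0.0
```

>>> jog_arm([
  [[0,-0.01,0.16,0,0,0,0.4],[0,-0.01,0.32,0,0,0,0.4],[0,-0.01,0.48,0,0,0,0.4],[0,-0.01,0.48,0,0,0,0.4],[0,-0.01,0.48,0,0,0,0.4]],
])

```text
time_s: 11.15
tool_pos: [0.572, 0.1525, 0.1375]
tool_rot: [180.0, 0.0, 173.4]
force: [-0.4, 0.3, 0.6]
grip_width: 0.0523
grasp_force: 0.0
```

>>> jog_arm([
  [[0,0,0,0,0,0,0.9],[0,0,0,0,0,0,0.9],[0,0,0,0,0,0,1],[0,0,0,0,0,0,1],[0,0,0,0,0,0,1]],
], grip_force=55)

```text
time_s: 11.65
tool_pos: [0.5719, 0.1522, 0.1368]
tool_rot: [180.0, 0.0, 173.4]
force: [-0.4, -0.5, 0.7]
grip_width: 0.0201
grasp_force: 0.0
```

>>> jog_arm([
  [[0,0,0,0,0,0,1],[0,0,0,0,0,0,1],[0,0,0,0,0,0,1],[0,0,0,0,0,0,1],[0,0,0,0,0,0,1]],
])

```text
time_s: 12.15
tool_pos: [0.5719, 0.1523, 0.1366]
tool_rot: [180.0, 0.0, 173.4]
force: [0.2, 0.3, 0.3]
grip_width: 0.0033
grasp_force: 55.0
```

The wall is pinched (opening 3.3 mm, 55 N). Next I'll plan the peel as a rotation about the opposite corner's seat.

```bash
cat > peel.py <<'E'
from h import *
c0=np.array([.5210,.2168]);th=np.deg2rad(-6.57);Rt=np.array([[np.cos(th),-np.sin(th)],[np.sin(th),np.cos(th)]])
D=np.r_[c0+Rt@[-.079,.054],.118];d=np.r_[Rt@(np.array([158,-108])/191.38),0];a=np.cross(d,[0,0,1])
P0=np.array([.572,.1523,.137]);R0=R.from_euler('xyz',[180,0,173.4],degrees=True)
def tilt(phi,lift=0,off=(0,0,0)):
    q=R.from_rotvec(a*np.deg2rad(phi));return D+q.apply(P0-D)+[0,0,lift]+np.array(off),(q*R0).as_euler('xyz',degrees=True)
E
python3 - <<'E'
from peel import *
setcmd(P0,[180,0,173.4]);plan([tilt(1.5),tilt(3),tilt(4.2),tilt(7)])
E
```

```text
[0.005, 0.003, -0.046, 0.0047, -0.0069, -0.0] rows>= 1 
[0.004, 0.003, -0.046, 0.0047, -0.0069, -0.0] rows>= 1 
[0.004, 0.003, -0.037, 0.0038, -0.0055, -0.0] rows>= 1 
[0.009, 0.006, -0.086, 0.0087, -0.0128, -0.0] rows>= 1
```

>>> jog_arm([
  [[0.003,0.002,-0.023,0.0024,-0.0035,0,1],[0.005,0.003,-0.046,0.0047,-0.0069,0,1],[0.005,0.003,-0.046,0.0047,-0.0069,0,1]],
])

```text
time_s: 12.45
tool_pos: [0.5711, 0.1533, 0.1415]
tool_rot: [-179.2, 1.3, 173.5]
force: [-1.5, 1.3, 0.1]
grip_width: 0.0036
grasp_force: 55.0
```

>>> jog_arm([
  [[0.002,0.002,-0.023,0.0024,-0.0035,0,1],[0.004,0.003,-0.046,0.0047,-0.0069,0,1],[0.004,0.003,-0.046,0.0047,-0.0069,0,1]],
])

```text
time_s: 12.75
tool_pos: [0.5712, 0.1535, 0.1464]
tool_rot: [-178.3, 2.6, 173.5]
force: [-0.7, 0.9, -1.1]
grip_width: 0.0034
grasp_force: 55.0
```

>>> jog_arm([
  [[0.002,0.002,-0.018,0.0019,-0.0028,0,1],[0.004,0.003,-0.037,0.0038,-0.0055,0,1],[0.004,0.003,-0.037,0.0038,-0.0055,0,1],[0.004,0.003,-0.037,0.0038,-0.0055,0,1]],
])

```text
time_s: 13.15
tool_pos: [0.5707, 0.1536, 0.1497]
tool_rot: [-177.6, 3.5, 173.5]
force: [0.2, 0.2, -0.7]
grip_width: 0.0031
grasp_force: 55.0
```

Run:
```python
from peel import *
o=env.get_obs();print(o["force"],o["wrist_torque"],o["tool_pos"],o["tool_rot"],tilt(4.2))
for n in("side","top"):
    p,d=env.read_camera(n);W=cloud(cam(n),d);q=(W[...,:2]-c0)@Rt
    for nm,s in(("A",(-79,-54)),("B",(79,-54)),("C",(79,54)),("D",(-79,54))):
        m=(np.hypot(q[...,0]*1e3-s[0],q[...,1]*1e3-s[1])<9)&(d>0)&(W[...,2]<.17);print(n,nm,np.percentile(W[...,2][m],[75,90,97]).round(4) if m.any() else None)
    if n=="side": cv2.imwrite("pics/side1.png",cv2.resize(p[220:440,130:330],(800,600) if 0 else (545,600))[:,:,::-1])
```

```text
[ 0.23335241  0.23459112 -0.74513669] [ 0.28715193 -0.05511291 -0.12391536] [0.57067214 0.15358067 0.14973146] [-177.64025227    3.51357876  173.51604955] (array([0.57059046, 0.15352203, 0.1498742 ]), array([-177.62876561,    3.46769836,  173.47178897]))
side A [0.1226 0.1406 0.1416]
side B [0.1298 0.1298 0.1298]
side C [0.1449 0.1461 0.1466]
side D [0.1132 0.1332 0.1361]
top A [0.1198 0.1398 0.1419]
top B None
top C None
top D None
```

View pics/side1.png

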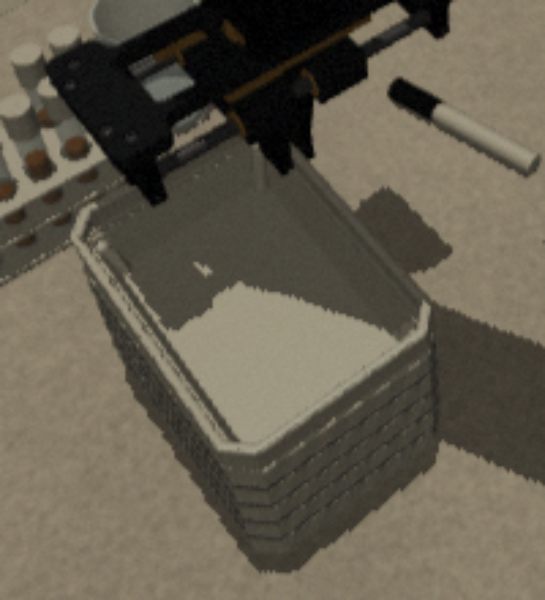

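The crop shows the tray tilted: its near corner (235,445) is still seated at 0.136, the side corners have risen (right 0.141, left 0.146), and by plane the held corner is at about 0.151. Next I'll tilt further and then lift.

>>> jog_arm([
  [[0.003,0.002,-0.03,0.003,-0.004,0,1],[0.006,0.004,-0.06,0.006,-0.0085,0,1],[0.009,0.006,-0.086,0.0087,-0.0128,0,1],[0.009,0.006,-0.086,0.0087,-0.0128,0,1],[0.009,0.006,-0.086,0.0087,-0.0128,0,1]],
], grip_force=60)

```text
time_s: 13.75
tool_pos: [0.5688, 0.1548, 0.158]
tool_rot: [-176.0, 5.8, 173.7]
force: [-0.2, -0.2, -1.1]
grip_width: 0.0035
grasp_force: 60.0
```

```bash
cat > chk.py <<'E'
from peel import *
def chk():
    o=env.get_obs();print(o["time_s"],o["force"].round(2),o["wrist_torque"].round(2),o["tool_pos"].round(4),o["tool_rot"].round(1))
    p,d=env.read_camera("side");W=cloud(cam("side"),d);q=(W[...,:2]-c0)@Rt
    for nm,s in(("A",(-79,-54)),("C",(79,54)),("D",(-79,54))):
        m=(np.hypot(q[...,0]*1e3-s[0],q[...,1]*1e3-s[1])<9)&(d>0)&(W[...,2]<.2);print(nm,np.percentile(W[...,2][m],[75,90,97]).round(4) if m.any() else None)
    return p,d,W
E
python3 - <<'E'
from chk import *
chk()
e=tilt(7)[1]
print("lifts in tool axes per 10mm:",(R.from_euler('xyz',e,degrees=True).inv().apply([0,0,.01])*10).round(3))
E
```

```text
13.75 [-0.25 -0.25 -1.13] [ 0.14  0.16 -0.  ] [0.5688 0.1548 0.158 ] [-176.     5.8  173.7]
A [0.1258 0.1436 0.1444]
C [0.1509 0.1524 0.1535]
D [0.1107 0.1336 0.1366]
lifts in tool axes per 10mm: [-0.01  -0.007 -0.099]
```

>>> jog_arm([
  [[-0.004,-0.003,-0.04,0,0,0,1],[-0.008,-0.006,-0.08,0,0,0,1],[-0.01,-0.007,-0.1,0,0,0,1],[-0.01,-0.007,-0.1,0,0,0,1]],
])

```text
time_s: 14.2
tool_pos: [0.5695, 0.1545, 0.1686]
tool_rot: [-176.1, 5.8, 173.6]
force: [0.2, 0.8, -2.2]
grip_width: 0.0032
grasp_force: 60.0
```

Run:
```python
from chk import *
chk()
```

```text
14.2 [ 0.19  0.79 -2.17] [0.1  0.08 0.02] [0.5695 0.1545 0.1686] [-176.1    5.8  173.6]
A [0.137  0.1534 0.1546]
C [0.1615 0.1624 0.1631]
D [0.1169 0.142  0.1456]
```

>>> jog_arm([
  [[-0.01,-0.007,-0.1,0,0,0,1],[-0.03,-0.02,-0.3,0,0,0,1],[-0.05,-0.035,-0.5,0,0,0,1],[-0.05,-0.035,-0.5,0,0,0,1],[-0.05,-0.035,-0.5,0,0,0,1]],
])

```text
time_s: 14.75
tool_pos: [0.5692, 0.1546, 0.2186]
tool_rot: [-176.1, 5.8, 173.6]
force: [0.6, 0.4, -1.1]
grip_width: 0.0039
grasp_force: 60.0
```

Run:
```python
from chk import *
p,d,W=chk()
cv2.imwrite("pics/side2.png",cv2.resize(p[180:440,130:370],(554,600))[:,:,::-1])
```

```text
14.75 [ 0.58  0.38 -1.12] [ 0.06  0.09 -0.01] [0.5692 0.1546 0.2186] [-176.1    5.8  173.6]
A [0.1151 0.1183 0.1899]
C [0.1914 0.1949 0.1982]
D [0.1178 0.1929 0.1956]
```

View pics/side2.png

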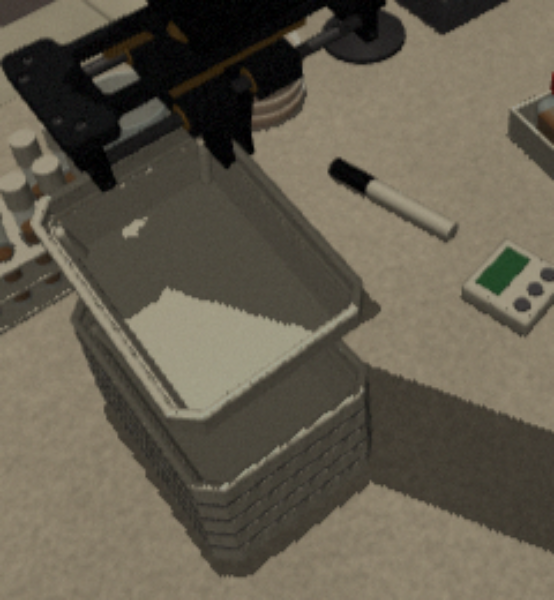

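The tray is clear of the stack (seam at (200,490) intact), and the stack has stayed put. Next I'll level it and carry it toward the bottle.

Run:
```python
from peel import *
P,e=tilt(7);P=P+[0,0,.06];setcmd(P,e)
w=[([.5692,.1546,.258],[180,0,173.4])];p0=w[0][0]
plan(w+lin(p0,[180,0,173.4],[.552,-.135,.262],[180,0,173.4],4))
```

```text
[-0.039, -0.028, -0.393, -0.0219, 0.0321, 0.0] rows>= 1 
[-0.041, -0.724, -0.01, -0.0, 0.0, -0.0] rows>= 2 
[-0.04, -0.724, -0.01, -0.0, 0.0, -0.0] rows>= 2 
[-0.041, -0.724, -0.01, -0.0, 0.0, -0.0] rows>= 2 
[-0.04, -0.725, -0.01, -0.0, 0.0, -0.0] rows>= 2
```

>>> jog_arm([
  [[-0.01,-0.007,-0.1,-0.005,0.008,0,1],[-0.02,-0.014,-0.2,-0.011,0.016,0,1],[-0.03,-0.021,-0.3,-0.017,0.024,0,1],[-0.039,-0.028,-0.393,-0.0219,0.0321,0,1],[-0.039,-0.028,-0.393,-0.0219,0.0321,0,1]],
])

```text
time_s: 15.3
tool_pos: [0.5698, 0.1533, 0.2578]
tool_rot: [-180.0, 0.0, 173.3]
force: [0.5, 0.4, -2.4]
grip_width: 0.0035
grasp_force: 60.0
```

>>> jog_arm([
  [[-0.005,-0.08,-0.002,0,0,0,1],[-0.015,-0.22,-0.004,0,0,0,1],[-0.022,-0.38,-0.006,0,0,0,1],[-0.03,-0.55,-0.008,0,0,0,1],[-0.041,-0.724,-0.01,0,0,0,1]],
])

```text
time_s: 15.8
tool_pos: [0.5645, 0.0799, 0.2589]
tool_rot: [-180.0, 0.0, 173.4]
force: [0.1, 0.6, -1.0]
grip_width: 0.0032
grasp_force: 60.0
```

>>> jog_arm([
  [[-0.01,-0.18,-0.003,0,0,0,1],[-0.02,-0.36,-0.005,0,0,0,1],[-0.03,-0.54,-0.008,0,0,0,1],[-0.04,-0.724,-0.01,0,0,0,1]],
])

```text
time_s: 16.2
tool_pos: [0.5602, 0.0075, 0.2601]
tool_rot: [180.0, 0.0, 173.4]
force: [0.6, 1.0, -0.9]
grip_width: 0.0034
grasp_force: 60.0
```

>>> jog_arm([
  [[-0.01,-0.18,-0.003,0,0,0,1],[-0.02,-0.36,-0.005,0,0,0,1],[-0.03,-0.54,-0.008,0,0,0,1],[-0.041,-0.724,-0.01,0,0,0,1]],
])

```text
time_s: 16.6
tool_pos: [0.5558, -0.0649, 0.2611]
tool_rot: [180.0, 0.0, 173.4]
force: [-0.6, 0.1, -1.3]
grip_width: 0.0033
grasp_force: 60.0
```

>>> jog_arm([
  [[-0.01,-0.18,-0.003,0,0,0,1],[-0.02,-0.36,-0.005,0,0,0,1],[-0.03,-0.52,-0.008,0,0,0,1],[-0.038,-0.65,-0.01,0,0,0,1],[-0.04,-0.725,-0.01,0,0,0,1]],
])

```text
time_s: 17.1
tool_pos: [0.5514, -0.1375, 0.2621]
tool_rot: [-180.0, 0.0, 173.3]
force: [-0.5, 0.8, -1.6]
grip_width: 0.0032
grasp_force: 60.0
```

>>> jog_arm([
  [[0,0,0,0,0,0,1],[0,0,0,0,0,0,1],[0,0,0,0,0,0,1],[0,0,0,0,0,0,1],[0,0,0,0,0,0,1]],
])

```text
time_s: 17.6
tool_pos: [0.5521, -0.1346, 0.2619]
tool_rot: [180.0, 0.0, 173.5]
force: [-0.2, -0.7, -1.0]
grip_width: 0.0035
grasp_force: 60.0
```

Run:
```python
from peel import *
o=env.get_obs();print(o["tool_pos"],o["tool_rot"],o["force"],o["joint_velocities"].round(2))
p,d=env.read_camera("side");cv2.imwrite("pics/side3.png",p[:,:,::-1])
pw,dw=env.read_camera("wrist")
for nm,W,dd in(("side",cloud(cam("side"),d),d),("wrist",cloud(cam("wrist",o),dw),dw)):
    T=o["tool_pos"];cx=T[:2]-Rt@[.058,-.058];q=(W[...,:2]-cx)@Rt
    for x,y in((-83,0),(0,58),(-83,30),(-83,-30),(-40,58),(40,58),(0,-58),(83,0),(83,30)):
        m=(np.hypot(q[...,0]*1e3-x,q[...,1]*1e3-y)<10)&(dd>0)&(W[...,2]>.2)&(W[...,2]<.3)
        if m.sum()>5:print(nm,x,y,np.percentile(W[...,2][m],97).round(4),m.sum())
# stack check: rim corners
W=cloud(cam("side"),d);m=(W[...,2]>.105)&(W[...,2]<.122)&(d>0)&(W[...,1]>.1)&(W[...,0]<.62)&(W[...,0]>.4)&(W[...,1]<.32)
k,l,s,_=cv2.connectedComponentsWithStats(m.astype(np.uint8));P=W[l==1+np.argmax(s[1:,4])]
print(cv2.minAreaRect(P[:,:2].astype(np.float32)),np.percentile(P[:,2],97))
```

```text
[ 0.55211341 -0.13455587  0.26194203] [1.79987110e+02 3.92060380e-03 1.73501094e+02] [-0.21494833 -0.65546482 -0.99376219] [ 0.1  -0.05  0.27 -0.02  0.11  0.07 -0.01]
side -83 0 0.2607 115
side 0 58 0.2606 150
side -83 30 0.2606 121
side -83 -30 0.261 113
side -40 58 0.2604 164
side 40 58 0.2608 131
side 0 -58 0.261 153
side 83 0 0.2612 156
side 83 30 0.2608 150
wrist 0 58 0.2606 3173
wrist -40 58 0.2579 2904
wrist 40 58 0.2606 2613
wrist 0 -58 0.2619 1233
wrist 83 30 0.2426 582
((0.5203279256820679, 0.21919819712638855), (0.12152037769556046, 0.1723242998123169), 83.37696838378906) 0.11926097592288856
```

View pics/side3.png

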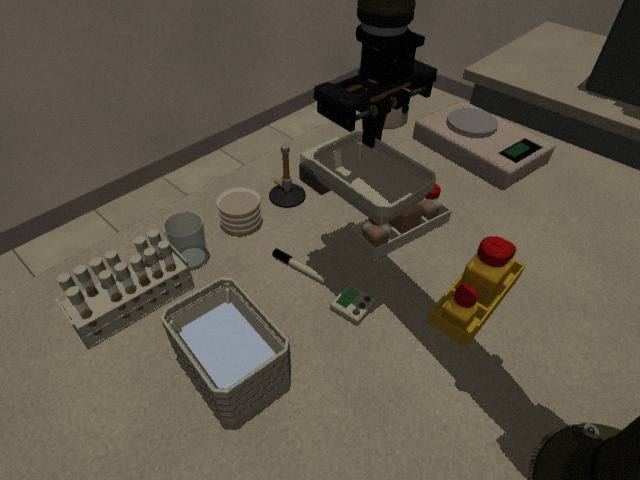

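The tray is level in the gripper at (370,175), with the rim at 0.261 all round and the floor at about 0.215. Its centre is about 0.17 m from the bottle axis. The stack at (228,350) and the other items are where they stood.

```bash
python3 -c "
from cell import env
print(env.sign_off())"
```

```text
the job is handed in; nothing more can be done
None
```

The cap is loosened by about 93°, one tray is peeled off corner first, and it is held level beside the bottle with its underside above the cap; the job is handed in (verdict not shown).

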